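# Load the jeweller's polishing pot and cover it

### The job

First turn the polishing machine's speed dial back until its pointer reads zero at the red mark. Then put every brass casting into the steel pot and set the blue cover on the pot's rim so that it sits fully home and level, leaving the dial at zero. Leave the silver charm with the blue stone on the mat, and do not disturb the file block, jar or hammer.

Things in the scene. Friction and masses are not known exactly. Their poses are not given: they have to be found in the camera images.
- machine: Grey polishing machine, fixed, 160 (x) by 240 (y) mm, flat deck 50 mm above the bench. On the deck stand a round open steel pot (axis at x 0, y +45 mm) and a speed dial (axis at x 0, y -80 mm). Origin: centre of its underside on the bench; z up; the -x side is its front.
- pot_rim (a point): Centre of the pot's mouth, level with its rim, 105 mm above the bench. Pot outside diameter 120 mm, inside 112 mm, wall 4 mm. z up.
- pot_floor (a point): Centre of the pot's inner floor, 50 mm below the rim. z up.
- dial (a joint): Angle of the speed dial, rad, positive anticlockwise seen from above; 0 = pointer exactly at the red zero mark; travel -2.4 to 2.4 with no click or stop at zero; stays where it is left. It starts well above 0.
- dial_grip (a point): Grip point on the dial's vertical axis, 72 mm above the bench. The dial is a black bar 44 mm long (along its own x), 14 mm thick (y) and 26 mm tall (57 to 83 mm above the bench) on a 44 mm disc; pinch it across its thickness. Its x axis turns with the dial; at zero it is parallel to the machine's x axis.
- dial_pointer (a point): Tip of the dial's pointer, a yellow stripe on the -x half of the bar, 22 mm from the dial axis.
- zero_mark (a point): The red zero mark on the deck in front (-x side) of the dial, centre 35 mm from the dial axis.
- cover: Loose blue round cover: disc 128 mm across and 5 mm thick; beneath it a locating step 103 mm across and 10 mm deep (tapered at the bottom) that enters the pot; on top a black round knob 26 mm across and 30 mm tall. Origin: centre of the step's underside; z up. The disc's underside is at z 10 mm, its top at 15 mm, the knob's top at 45 mm. Seated, the origin lies 10 mm below the pot rim. 160 g.
- mat: Grey felt-faced mat, fixed, 200 (x) by 220 (y) by 6 mm thick. Origin: centre of its underside on the bench.
- casting1: A cast brass charm, a solid disc 29 mm across and 10 mm thick, bevelled on top, with a small wire loop on its edge reaching 22 mm from the centre along its +x. 50 g. Origin: centre of its underside; z up through its thickness. May be absent.
- casting2: A cast brass charm, a solid disc 29 mm across and 10 mm thick, bevelled on top, with a small wire loop on its edge reaching 22 mm from the centre along its +x. 50 g. Origin: centre of its underside; z up through its thickness. May be absent.
- casting3: A cast brass charm, a solid disc 29 mm across and 10 mm thick, bevelled on top, with a small wire loop on its edge reaching 22 mm from the centre along its +x. 50 g. Origin: centre of its underside; z up through its thickness. May be absent.
- casting4: A cast brass charm, a solid disc 29 mm across and 10 mm thick, bevelled on top, with a small wire loop on its edge reaching 22 mm from the centre along its +x. 50 g. Origin: centre of its underside; z up through its thickness. May be absent.
- casting5: A cast brass charm, a solid disc 29 mm across and 10 mm thick, bevelled on top, with a small wire loop on its edge reaching 22 mm from the centre along its +x. 50 g. Origin: centre of its underside; z up through its thickness. May be absent.
- casting6: A cast brass charm, a solid disc 29 mm across and 10 mm thick, bevelled on top, with a small wire loop on its edge reaching 22 mm from the centre along its +x. 50 g. Origin: centre of its underside; z up through its thickness. May be absent.
- stone_charm: Finished silver charm, same shape and size as the castings, with a round blue stone on top. It stays on the mat. Origin: centre of its underside.
- file_block: Wooden block 70 by 100 by 75 mm holding needle files (to about 170 mm high), bystander. Origin: centre of its underside.
- jar: Amber glass jar with steel cap, 56 mm across, 70 mm tall, bystander. Origin: centre of its underside.
- hammer: Small hammer lying on the bench, 220 mm long, bystander. Origin near the middle of its length, on the bench.

How it is judged (in metres and radians):
On the way, in this order (a step that is already met when the one before it is completed fails the run):
1. the dial's pointer reads zero (value of joint dial between -0.09 and 0.09 rad), for 0.2 s.
2. every brass casting is in the pot (horizontal distance between each of casting1, casting2, casting3, casting4, casting5, casting6 and pot_floor below 0.056 m and z of each of casting1, casting2, casting3, casting4, casting5, casting6 in the frame of pot_floor below 0.04 m), for 0.2 s.
3. the cover is seated level on the rim (horizontal distance between cover and pot_rim below 0.008 m and angle between cover's own z axis and vertical below 0.04 rad and z of cover in the frame of pot_rim between -0.013 and -0.007 m), for 0.2 s.
At the end, for the whole second after the job is handed in: The dial is within 0.09 rad of zero, every brass casting present lies in the pot, the cover is at rest on the rim (within 8 mm of centre, tilt under 0.04 rad, height within 3 mm of seated), and the stone-set charm lies on the mat (all of step 1 and all of step 2 and all of step 3 and x of stone_charm in the frame of mat between -0.1 and 0.1 m and y of stone_charm in the frame of mat between -0.11 and 0.11 m and height (world z) of stone_charm below 0.02 m and linear speed of cover below 0.02 m/s); the robot touches nothing.
It fails at once if a casting is in the pot while the dial is off zero (by more than 0.2 rad) (((horizontal distance between casting1 and pot_floor below 0.056 m and z of casting1 in the frame of pot_floor below 0.04 m) or (horizontal distance between casting2 and pot_floor below 0.056 m and z of casting2 in the frame of pot_floor below 0.04 m) or (horizontal distance between casting3 and pot_floor below 0.056 m and z of casting3 in the frame of pot_floor below 0.04 m) or (horizontal distance between casting4 and pot_floor below 0.056 m and z of casting4 in the frame of pot_floor below 0.04 m) or (horizontal distance between casting5 and pot_floor below 0.056 m and z of casting5 in the frame of pot_floor below 0.04 m) or (horizontal distance between casting6 and pot_floor below 0.056 m and z of casting6 in the frame of pot_floor below 0.04 m)) and (value of joint dial above 0.2 rad or value of joint dial below -0.2 rad)).
It fails at once if a bystander (file block, jar or hammer) is moved more than 30 mm (distance of any of file_block, jar, hammer from where it was at the start of the episode above 0.03 m).
Of casting1, casting2, casting3, casting4, casting5, casting6 only 4 to 6 are there at a start; the rules pass over those that are not, and their reading is None.
At some moment in a run one of casting1, casting2, casting3, casting4, casting5, casting6, cover may be knocked a few centimetres aside while the robot is not near it.
It also fails if it takes over 210 s, if anything falls off the work surface, if the arm or the gripper's body presses on something with over 40 N, if the wrist force passes 120 N, or if a joint passes its speed limit or range.

### The arm

A 6-joint arm with a two-finger parallel gripper is mounted at the origin on the work surface. World frame = base frame: x ahead of the robot, y to its left, z up, the work surface at z = 0. Lengths are in mm, angles in degrees, forces in N, time in s.
With the tool pointing down it reaches from about 375 to 750 mm from the base axis. Payload 9 kg.
Tool frame: the origin (TCP) lies on the centre line of the jaws, within the pads' length; the fingertips stand 11 mm ahead of it and the grasp point (between the pads) lies 8 mm behind it; z points along the fingers, y is the line along which they close (so a half turn about z gives the same grasp; the last joint's range is limited). The gripper opens to 85 mm and grips with 20 to 120 N. Pads are 22 mm wide; open, the fingers measure 114 mm over their backs; the gripper's body (76 mm by 85 mm) begins 54 mm behind the grasp point. The pads swing forward as they close: fully open they stand 13 mm farther back than shut.
Start: joints at [53.589, 5.964, 5.575, 89.605, 0, 77.527], TCP at [243.458, 548.419, 242.331] pointing down, gripper open.
Joint ranges: [-171.21, 171.21], [-48.23, 106.86], [-62.78, 66.21], [-105.2, 120.99], [-86.42, 89.51], [-180, 180]. Speed limits (degrees/s): [127.2, 127.2, 147.25, 180, 180, 180].

### API

Orientations are given as a 3x3 rotation matrix whose columns are the frame's x, y, z axes.
In Python, from rig import ctrl gives the robot as it stands.
- The arm moves only by the tool step_arm, never from a script. Its argument "increments" is one flat list of numbers, 5 for each row, row after row: the shift along the tool's x, y, z in cm, then the turn about the tool's z in degrees, then the opening, from 0 (shut) to 1 (fully open). A call has 1 to 12 rows; each row shifts and turns the commanded pose from where the row before left it, along the tool's axes as they then stand; what a row does not reach is not made up. A row lasts 1/12 s, in which the tool goes at most 41.7 mm and 7.16 degrees, less where a joint would pass 70% of its speed; a pose out of reach is approached as far as the arm can. A call with a gripper value outside its range is refused whole. The fingers move at their own pace and stop on an object; the grip force is fixed at half the most. Time passes only in rows, so rows that do not move let the fingers close. It gives the time, the measured TCP pose, the force, the opening and the grip force at its end, in the units of the state.
- ctrl.read_state(): the state, without advancing time (a new reading comes with each control period).
- ctrl.read_camera(name): name is "scene" or "top" or "wrist"; returns a dict with "pixels" (384x512x3 uint8, red, green, blue), "fx", "fy", "cx", "cy" (pixels), "rvec" (rotation vector, rad) and "tvec" (3), from world to camera coordinates, as OpenCV has them; the wrist camera has in their place "tool_from_camera" (4x4, takes a point from camera to tool coordinates, whose origin is the TCP and whose axes are the flange's). Camera axes: x right, y down, z forward; pixel columns grow to the right and rows downward; lengths in mm; the calibration is good to about 2 mm. The wrist camera is an equidistant fisheye: a pixel r from the principal point sees the ray r / f radians off the axis. A picture is of the moment at which its call begins: read the wrist's pose just before it. There is no depth.
- ctrl.hand_in(): hands the job in; it is judged then, once.
The state is a dict: "time_s": time; "q": joint angles; "joint_vel": joint speeds; "joint_efforts": joint torques, N m; "tcp_pos": TCP position; "orientation": TCP orientation; "contact_force": force on the tool from outside, world axes, zero at the start; "ft_torque": the same for the moment, N m; "grip_width": finger opening in mm; "grip_force": force on a finger pad.
Only numpy, scipy, OpenCV 4.12 (cv2) and the standard library are available. Lean on these libraries where they do the work, as an engineer would, in place of code of your own. Each camera call takes 0.05 s, during which the arm holds its last target. There are 200 camera calls.

## Working session

There is one attempt and no reset: what is moved stays moved. The work goes in short steps, Python scripts to look and compute and a tool call to move; the robot and the scene stay as the last step left them, time stands still between calls to the robot, and variables do not carry over. Pictures are saved under pics/ and viewed, at most 16 in all, crops included, and the job is handed in when it is done.

Besides the shell and the picture viewer there is one more tool, called after "Request:" as name(argument=value, ...) on one line, values as JSON. step_arm: Moves the arm, as the interface text tells. Its arguments: {"type":"object","properties":{"increments":{"type":"array","items":{"type":"number"}}},"required":["increments"]}

```bash
mkdir -p pics && cat > h.py <<'E'
import numpy as np, cv2
from rig import ctrl
def cam(n):
    c=ctrl.read_camera(n); return c
def save(c,name,box=None,size=None):
    im=cv2.cvtColor(np.asarray(c["pixels"]),cv2.COLOR_RGB2BGR)
    if box: x0,y0,x1,y1=box; im=im[y0:y1,x0:x1]
    if size: im=cv2.resize(im,size,interpolation=cv2.INTER_CUBIC)
    cv2.imwrite("pics/"+name,im)
def w(c,u,v,z):
    R=cv2.Rodrigues(np.array(c["rvec"],float))[0]; t=np.array(c["tvec"],float).ravel()
    o=-R.T@t; d=R.T@np.array([(u-c["cx"])/c["fx"],(v-c["cy"])/c["fy"],1])
    return o+d*(z-o[2])/d[2]
def px(c,p):
    K=np.array([[c["fx"],0,c["cx"]],[0,c["fy"],c["cy"]],[0,0,1.]])
    return cv2.projectPoints(np.array(p,float).reshape(-1,3),np.array(c["rvec"],float),np.array(c["tvec"],float),K,None)[0].reshape(-1,2)
E
python3 - <<'E'
from h import *
import pickle
s=ctrl.read_state(); print(s["tcp_pos"],s["orientation"],s["grip_width"],s["time_s"])
for n in("scene","top"):
    c=cam(n); pickle.dump(c,open(n+".pkl","wb")); save(c,n+"0.png",None,(800,600))
    R=cv2.Rodrigues(np.array(c["rvec"],float))[0]; print(n,-R.T@np.array(c["tvec"]).ravel(),R[2],c["fx"])
E
```

```text
[243.24897648 548.13141343 241.52039935] [[-9.13978292e-01  4.05762334e-01 -7.81288471e-04]
 [ 4.05762989e-01  9.13977715e-01 -1.06436720e-03]
 [ 2.82200130e-04 -1.28982646e-03 -9.99999128e-01]] 85.47178197778916 0.0
scene [1031.37310575 -483.56353319  988.2291551 ] [-0.38519664  0.4379116  -0.81231581] 441.5903358365752
top [ 533.0041789    -5.16141548 1085.38463231] [ 0.0862714  -0.0240705  -0.99598085] 404.7667828730663
```

View pics/top0.png

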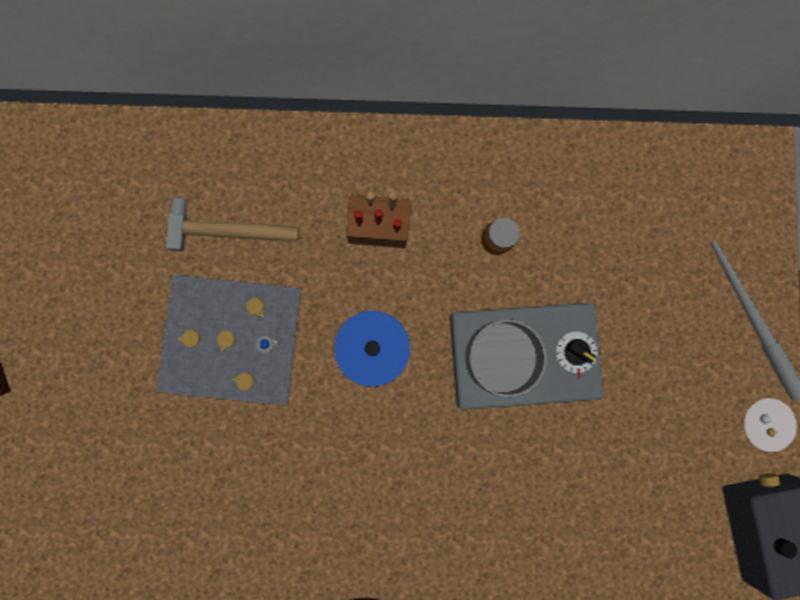

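View pics/scene0.png

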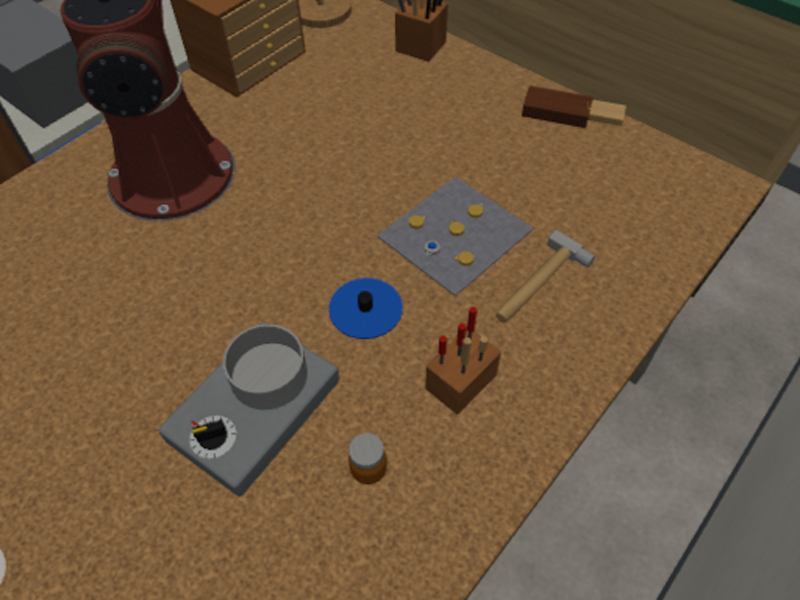

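The top view shows four brass castings on the mat at about (189,339), (225,340), (256,307) and (244,382), with the stone charm at (264,344). The cover is at (372,348), the pot at (506,358), and the dial at (577,353) points right and down towards (595,360). The red mark is at (578,374).

```bash
python3 - <<'E'
from h import *
import pickle
c=pickle.load(open("top.pkl","rb"))
im=cv2.cvtColor(np.asarray(c["pixels"]),cv2.COLOR_RGB2BGR)
a=cv2.resize(im[170:265,95:195],(600,570),interpolation=cv2.INTER_CUBIC)
b=cv2.resize(im[185:265,285:390],(788,600),interpolation=cv2.INTER_CUBIC)
cv2.imwrite("pics/mat.png",a);cv2.imwrite("pics/mach.png",b)
hsv=cv2.cvtColor(im,cv2.COLOR_BGR2HSV)
def blobs(m,z,mn):
    n,l,s,ce=cv2.connectedComponentsWithStats(m.astype(np.uint8))
    for i in range(1,n):
        if s[i,4]>=mn: print(s[i],ce[i].round(1),w(c,*ce[i],z).round(1))
m=(hsv[...,1]>110)&(hsv[...,0]>12)&(hsv[...,0]<35); m[:,:100]=0;m[:,195:]=0;m[:178]=0;m[258:]=0
m[:,:101]=0
print("brass");blobs(m,16,20)
m=(hsv[...,0]>100)&(hsv[...,0]<130)&(hsv[...,1]>150)&(hsv[...,2]>80)
print("blue");blobs(m,15,5)
for n,(u,v) in dict(potrim=(506*.64,358*.64)).items(): print(n,w(c,u,v,105))
print("dial",w(c,577*.64,353*.64,57))
for q in [(453,313),(595,305),(603,398),(460,408)]: print(w(c,q[0]*.64,q[1]*.64,50).round(1))
E
```

```text
brass
[101 178   8  57 253] [103.3 197.8] [591.4 353.   16. ]
[142 178  53  80 615] [186.7 215.6] [549.7 133.5  16. ]
[158 191  11  12  95] [163.3 196. ] [599.8 196.7  16. ]
[115 212  13  10  95] [121.4 216.3] [544.1 303.5  16. ]
[140 212  10  13  95] [144.2 217.1] [543.3 244.2  16. ]
[149 239  13  10  96] [156.  243.5] [475.5 210.5  16. ]
[101 251  58   7 208] [121.6 255.3] [443.2 297.9  16. ]
blue
[ 215  199   47   48 1696] [237.8 222.6] [534.4  -1.1  15. ]
[167 218   5   5  22] [168.9 219.9] [537.5 179.7  15. ]
potrim [ 523.3229108  -210.15226795  105.        ]
dial [ 533.54215969 -336.58321025   57.        ]
[ 594.5 -133.6   50. ]
[ 613.4 -369.1   50. ]
[ 461.2 -381.5   50. ]
[ 440.3 -147.2   50. ]
```

View pics/mach.png

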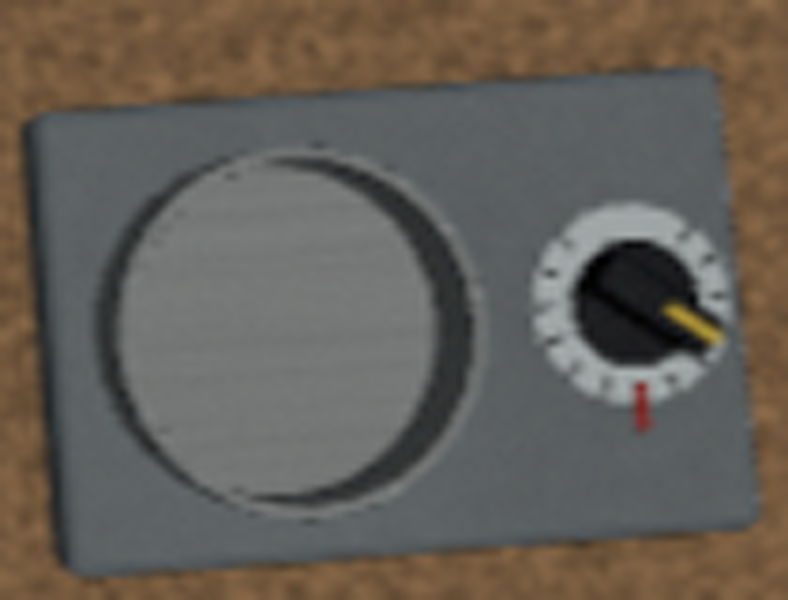

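View pics/mat.png

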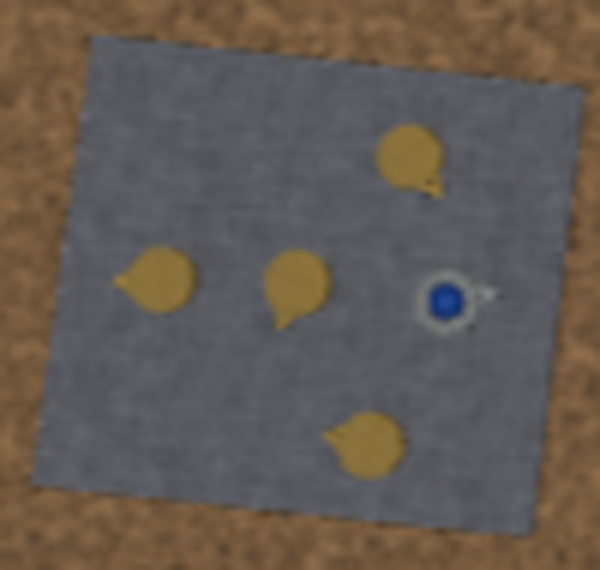

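Castings in the mat crop (600x570) have centres at (163,280), (297,283), (410,157) and (370,445). Their loops point to (115,281), (278,327), (435,192) and (325,435). In the machine crop the dial's yellow tip is at (720,338) and the red mark runs from (642,385) to (643,430).

```bash
cat >> h.py <<'E'
def go(x,y,z,xang):
    """delta from measured pose, in tool axes cm / deg; xang = wanted world angle of tool x (deg)"""
    s=ctrl.read_state(); R=np.array(s["orientation"]); p=np.array(s["tcp_pos"])
    a=np.degrees(np.arctan2(R[1,0],R[0,0])); d=R.T@(np.array([x,y,z])-p)/10
    print("from",p.round(1),"ang %.1f"%a,"delta cm",d.round(2),"turn",round(-((xang-a+180)%360-180),1))
E
python3 - <<'E'
from h import *
import pickle
from scipy.optimize import least_squares
c=pickle.load(open("top.pkl","rb"))
M=lambda u,v:(285+u/7.505,185+v/7.5)
cor=np.array([M(32,116),M(714,70),M(760,522),M(70,576),M(642.5,430),M(642,385)])
loc=np.array([[80,120],[80,-120],[-80,-120],[-80,120],[-39.5,-80],[-30,-80]])
def T(p,l):
    a=p[2];return np.array(l)@np.array([[np.cos(a),np.sin(a)],[-np.sin(a),np.cos(a)]])+p[:2]
f=lambda p:(px(c,np.c_[T(p,loc),np.full(len(loc),50.5)])-cor)[:5].ravel()
r=least_squares(f,[530,-250,0.07]); p=r.x
print(p[:2],np.degrees(p[2]),r.fun.reshape(-1,2).round(2))
pot=T(p,[[0,45]])[0]; dial=T(p,[[0,-80]])[0]; print("pot",pot,"dial",dial)
# rim ellipse check
print("rim px pred",px(c,[*pot,105])[0],"crop",((px(c,[*pot,105])[0]-[285,185])*7.5))
t=w(c,*M(720,338),83)[:2]; b=w(c,*M(668,308),83)[:2]
for q in(t-dial,t-b): print("pointer",q,np.degrees(np.arctan2(q[1],q[0]))-180-np.degrees(p[2]))
N=lambda u,v:(95+u/6,170+v/6)
for a,l in[((163,280),(115,281)),((297,283),(278,327)),((410,157),(435,192)),((370,445),(325,435)),((446,300),(492,295))]:
    A=w(c,*N(*a),15)[:2];L=w(c,*N(*l),11)[:2]; d=L-A; print("cast",A.round(1),"loop ang",np.degrees(np.arctan2(d[1],d[0])).round(0),np.linalg.norm(d).round(1))
go(*dial,140,p[2]*57.3+180+60)
E
```

```text
[ 526.76955887 -257.39827417] 5.288214974849154 [[-0.51 -0.54]
 [ 0.88 -0.74]
 [ 0.82  1.36]
 [-0.66  1.04]
 [-0.5  -1.19]]
pot [ 522.62209889 -212.58980872] dial [ 534.14282107 -337.0577683 ]
rim px pred [324.83925876 229.43298073] crop [298.7944407  333.24735545]
pointer [-10.22946767 -20.31301233] -302.0176682421315
pointer [ -9.51599577 -17.32138441] -304.0716612726215
cast [543.2 301.7] loop ang 92.0 22.0
cast [543.2 243.6] loop ang 157.0 21.1
cast [599.5 196.8] loop ang -144.0 18.4
cast [473.7 209. ] loop ang 80.0 20.8
cast [537.3 178.6] loop ang -82.0 19.5
from [243.3 548.2 241.6] ang 156.1 delta cm [-62.5  -69.09  10.22] turn -89.2
```

Request:
step_arm(increments=[-2.43, -1.92, 0, 0, 0.6, -2.43, -1.92, 0, 0, 0.6, -2.43, -1.92, 0, 0, 0.6, -2.43, -1.92, 0, 0, 0.6, -2.43, -1.92, 0, 0, 0.6, -2.43, -1.92, 0, 0, 0.6, -2.43, -1.92, 0, 0, 0.6, -2.43, -1.92, 0, 0, 0.6, -2.43, -1.92, 0, 0, 0.6, -2.43, -1.92, 0, 0, 0.6])

```text
time_s: 0.93
tcp_pos: [387.9, 272.9, 242.1]
orientation: [[-0.914, 0.406, -0.0], [0.406, 0.914, -0.0], [0.0, -0.0, -1.0]]
contact_force: [0.8, 0.8, -0.2]
grip_width: 51.0
grip_force: 0.0
```

Request:
step_arm(increments=[-2.43, -1.92, 0, 0, 0.6, -2.43, -1.92, 0, 0, 0.6, -2.43, -1.92, 0, 0, 0.6, -2.43, -1.92, 0, 0, 0.6, -2.43, -1.92, 0, 0, 0.6, -2.43, -1.92, 0, 0, 0.6, -2.43, -1.92, 0, 0, 0.6, -2.43, -1.92, 0, 0, 0.6, -2.43, -1.92, 0, 0, 0.6, -2.43, -1.92, 0, 0, 0.6])

```text
time_s: 1.77
tcp_pos: [532.2, -1.2, 242.0]
orientation: [[-0.914, 0.406, -0.0], [0.406, 0.914, 0.0], [0.0, 0.0, -1.0]]
contact_force: [0.5, 0.4, -0.1]
grip_width: 51.4
grip_force: 0.0
```

Request:
step_arm(increments=[0, 0, 0, -7, 0.6, 0, 0, 0, -7, 0.6, 0, 0, 0, -7, 0.6, 0, 0, 0, -7, 0.6, 0, 0, 0, -7, 0.6, 0, 0, 0, -7, 0.6, 0, 0, 0, -7, 0.6, 0, 0, 0, -7, 0.6, 0, 0, 0, -7, 0.6, 0, 0, 0, -7, 0.6, 0, 0, 0, -7, 0.6, 0, 0, 0, -7, 0.6])

```text
time_s: 2.77
tcp_pos: [531.7, 0.3, 241.9]
orientation: [[-0.494, -0.87, -0.001], [-0.87, 0.494, 0.0], [0.0, 0.001, -1.0]]
contact_force: [-0.4, -0.1, -0.6]
grip_width: 51.2
grip_force: 0.0
```

```bash
python3 - <<'E'
from h import *
go(534.1,-337.2,140,242.5)
E
```

```text
from [5.317e+02 3.000e-01 2.419e+02] ang -119.6 delta cm [ 29.23 -16.89  10.18] turn -2.1
```

Request:
step_arm(increments=[2.66, -1.535, 0.3, 0, 0.6, 2.66, -1.535, 0.3, 0, 0.6, 2.66, -1.535, 0.3, 0, 0.6, 2.66, -1.535, 0.3, 0, 0.6, 2.66, -1.535, 0.3, 0, 0.6, 2.66, -1.535, 0.3, 0, 0.6, 2.66, -1.535, 0.3, 0, 0.6, 2.66, -1.535, 0.3, 0, 0.6, 2.66, -1.535, 0.3, 0, 0.6, 2.66, -1.535, 0.3, 0, 0.6, 2.66, -1.535, 0.3, 0, 0.6, 0, 0, 0, -2, 0.6])

```text
time_s: 3.77
tcp_pos: [530.9, -342.2, 207.1]
orientation: [[-0.472, -0.881, -0.002], [-0.881, 0.472, 0.0], [0.001, 0.001, -1.0]]
contact_force: [0.2, -0.2, 0.2]
grip_width: 51.1
grip_force: 0.0
```

```bash
cat >> h.py <<'E'
def wrist(name=None,box=None,size=None):
    s=ctrl.read_state(); c=ctrl.read_camera("wrist"); c["s"]=s
    if name: save(c,name,box,size)
    return c
def pose(c):
    s=c["s"];T=np.eye(4);T[:3,:3]=s["orientation"];T[:3,3]=s["tcp_pos"]
    return T@np.array(c["tool_from_camera"])
def ww(c,u,v,z):
    T=pose(c); a=(u-c["cx"])/c["fx"]; b=(v-c["cy"])/c["fy"]; r=np.hypot(a,b)+1e-9
    d=T[:3,:3]@np.array([a/r*np.sin(r),b/r*np.sin(r),np.cos(r)]); o=T[:3,3]
    return o+d*(z-o[2])/d[2]
def wpx(c,p):
    T=np.linalg.inv(pose(c)); q=T[:3,:3]@np.array(p,float)+T[:3,3]; h=np.hypot(q[0],q[1]); r=np.arctan2(h,q[2])
    return np.array([c["cx"]+c["fx"]*r*q[0]/h,c["cy"]+c["fy"]*r*q[1]/h])
E
python3 - <<'E'
from h import *
import pickle
c=wrist("w1.png",None,(800,600)); pickle.dump(c,open("w1.pkl","wb"))
print(c["fx"],c["cx"],c["cy"],np.array(c["tool_from_camera"]).round(2)); go(534.1,-337.2,140,242.5)
print("dial,pot in 800px:",wpx(c,[534.1,-337.2,57])*1.5625,wpx(c,[522.6,-212.6,105])*1.5625)
E
```

```text
297.3186396354542 258.81090331148334 191.81200623227232 [[   0.     -0.96   -0.29   74.07]
 [   1.      0.      0.      1.13]
 [  -0.     -0.29    0.96 -131.39]
 [   0.      0.      0.      1.  ]]
from [ 531.1 -339.9  207.6] ang -117.9 delta cm [-0.38 -0.15  6.76] turn -0.4
dial,pot in 800px: [400.78611067 291.13857342] [509.3343273  469.96992158]
```

View pics/w1.png

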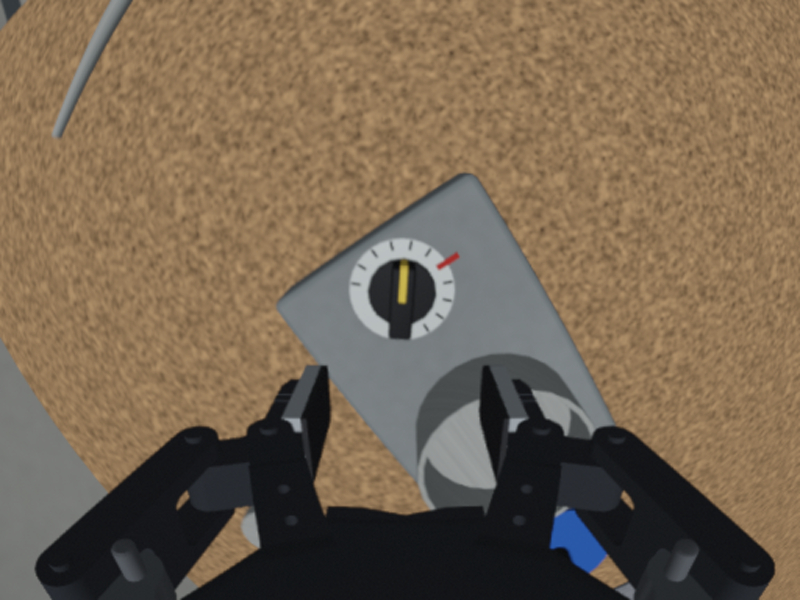

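The wrist view shows the dial axis at about (402,291), the pointer tip at (404,262), the far bar end near (399,338) and the red mark from (438,267) to (459,255).

```bash
python3 - <<'E'
from h import *
import pickle
c=pickle.load(open("w1.pkl","rb")); W=lambda u,v,z: ww(c,u/1.5625,v/1.5625,z)[:2]
ang=lambda d:np.degrees(np.arctan2(d[1],d[0]))
D=W(402,290,57);print("dial",D)
a=W(404,261,83);b=W(402,303,83);print("stripe",ang(a-b)-180, ang(a-D)-180, a)
m0=W(438,268,50.5);m1=W(459,255,50.5);print("mark",ang(m1-m0)-180,ang(m1-D)-180,np.linalg.norm((m0+m1)/2-D))
go(534.2,-337.3,71,242.5)
E
```

```text
dial [ 533.07339306 -337.49487588]
stripe -300.8455552297863 -301.01782607406903 [ 520.56131505 -358.30380299]
mark -355.38295731375075 -357.72576789315383 34.099568532002536
from [ 531.1 -339.9  207.6] ang -117.9 delta cm [-0.37 -0.17 13.66] turn -0.4
```

Request:
step_arm(increments=[-0.34, -0.1, 0, 3, 0.5, 0, 0, 2.7, 0, 0.5, 0, 0, 2.7, 0, 0.5, 0, 0, 2.7, 0, 0.5, 0, 0, 2.7, 0, 0.5, 0, 0, 1.6, 0, 0.5, 0, 0, 1.2, 0, 0.5, 0, 0, 0, 0, 0.5, 0, 0, 0, 0, 0.5])

```text
time_s: 4.57
tcp_pos: [534.6, -334.5, 73.5]
orientation: [[-0.514, -0.858, -0.0], [-0.858, 0.514, 0.0], [-0.0, 0.0, -1.0]]
contact_force: [0.5, 0.2, 1.7]
grip_width: 43.1
grip_force: 0.0
```

Request:
step_arm(increments=[0, 0, 0, 0, 0, 0, 0, 0, 0, 0, 0, 0, 0, 0, 0, 0, 0, 0, 0, 0, 0, 0, 0, 0, 0])

```text
time_s: 4.98
tcp_pos: [536.3, -336.1, 75.4]
orientation: [[-0.514, -0.858, 0.004], [-0.858, 0.514, -0.003], [0.0, -0.005, -1.0]]
contact_force: [5.9, -1.0, 3.4]
grip_width: 12.3
grip_force: 61.8
```

Request:
step_arm(increments=[0, 0, 0, 5, 0, 0, 0, 0, 5, 0, 0, 0, 0, 5, 0, 0, 0, 0, 5, 0, 0, 0, 0, 5, 0, 0, 0, 0, 5, 0, 0, 0, 0, 5, 0, 0, 0, 0, 5, 0, 0, 0, 0, 5, 0, 0, 0, 0, 5, 0, 0, 0, 0, 4.2, 0, 0, 0, 0, 0, 0])

```text
time_s: 5.98
tcp_pos: [537.1, -337.3, 75.5]
orientation: [[-0.997, -0.08, 0.006], [-0.08, 0.997, -0.005], [-0.005, -0.005, -1.0]]
contact_force: [10.7, -6.8, -2.0]
grip_width: 12.7
grip_force: 61.2
```

Request:
step_arm(increments=[0, 0, 0, 0, 0, 0, 0, 0, 0, 0, 0, 0, 0, 0, 0, 0, 0, 0, 0, 0.5, 0, 0, 0, 0, 0.5, 0, 0, 0, 0, 0.5, 0, 0, 0, 0, 0.5, 0, 0, -3, 0, 0.5, 0, 0, -3, 0, 0.5, 0, 0, -3, 0, 0.5, 0, 0, -3, 0, 0.5, 0, 0, 0, 0, 0.5])

```text
time_s: 6.98
tcp_pos: [536.3, -336.7, 200.4]
orientation: [[-0.996, -0.085, 0.006], [-0.085, 0.996, -0.006], [-0.006, -0.006, -1.0]]
contact_force: [-0.1, -0.6, 0.3]
grip_width: 42.7
grip_force: 0.0
```

```bash
python3 - <<'E'
from h import *
import pickle
c=wrist("w2.png",(160,90,400,270),(800,600)); pickle.dump(c,open("w2.pkl","wb"))
print(c["s"]["tcp_pos"],c["s"]["orientation"],c["s"]["q"])
E
```

```text
[ 536.34850453 -336.65225441  200.44591229] [[-0.99637963 -0.08478738  0.00622316]
 [-0.08482457  0.99637797 -0.00597761]
 [-0.0056938  -0.00648385 -0.99996277]] [-4.39252862e+01  1.09048561e+01  6.60699036e+00  8.52077233e+01
  6.75207525e-04 -4.87902419e+01]
```

View pics/w2.png

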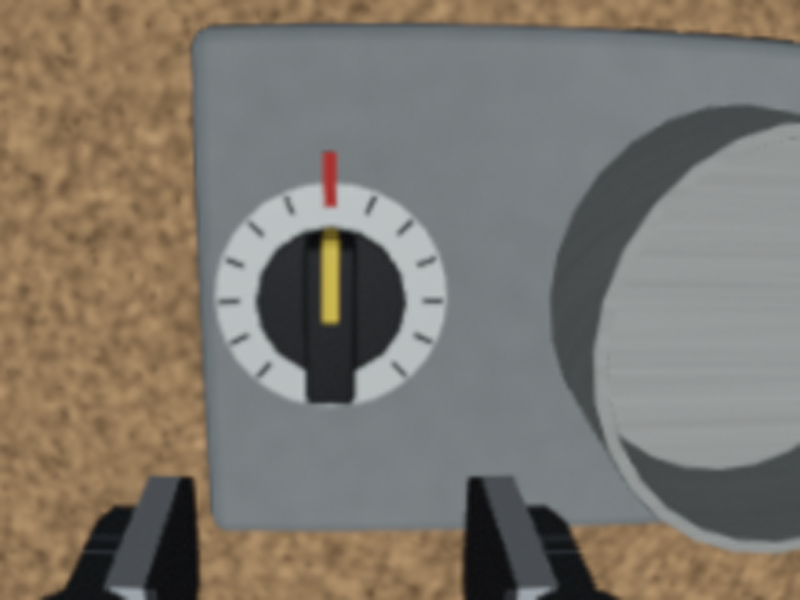

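The dial's stripe at (330,230–323) lines up with the red mark at (330,152–207), so the dial is at zero. Next I'll go to the first casting.

Request:
step_arm(increments=[-0.34, 3.53, 0, 0, 0.6, -0.34, 3.53, 0, 0, 0.6, -0.34, 3.53, 0, 0, 0.6, -0.34, 3.53, 0, 0, 0.6, -0.34, 3.53, 0, 0, 0.6, -0.34, 3.53, 0, 0, 0.6, -0.34, 3.53, 0, 0, 0.6, -0.34, 3.53, 0, 0, 0.6, -0.34, 3.53, 0, 0, 0.6])

```text
time_s: 7.78
tcp_pos: [537.3, -14.1, 192.1]
orientation: [[-0.996, -0.085, -0.001], [-0.085, 0.996, 0.0], [0.001, 0.001, -1.0]]
contact_force: [0.2, 0.2, 0.7]
grip_width: 51.3
grip_force: 0.0
```

Request:
step_arm(increments=[-0.34, 3.53, 0, 0, 0.6, -0.34, 3.53, 0, 0, 0.6, -0.34, 3.53, 0, 0, 0.6, -0.34, 3.53, 0, 0, 0.6, -0.34, 3.53, 0, 0, 0.6, -0.34, 3.53, 0, 0, 0.6, -0.34, 3.53, 0, 0, 0.6, -0.34, 3.53, 0, 0, 0.6, -0.34, 3.53, 0, 0, 0.6])

```text
time_s: 8.53
tcp_pos: [540.8, 304.9, 192.0]
orientation: [[-0.996, -0.085, -0.002], [-0.085, 0.996, -0.001], [0.002, -0.0, -1.0]]
contact_force: [1.0, 0.2, 0.3]
grip_width: 51.2
grip_force: 0.0
```

Request:
step_arm(increments=[0, 0, 0, 7, 0.6, 0, 0, 0, 7, 0.6, 0, 0, 0, 7, 0.6, 0, 0, 0, 7, 0.6, 0, 0, 0, 7, 0.6, 0, 0, 0, 7, 0.6, 0, 0, 0, 7, 0.6, 0, 0, 0, 7, 0.6, 0, 0, 0, 7, 0.6, 0, 0, 0, 7, 0.6, 0, 0, 0, 7, 0.6, 0, 0, 0, 7, 0.6])

```text
time_s: 9.53
tcp_pos: [541.1, 303.0, 191.9]
orientation: [[-0.182, 0.983, -0.002], [0.983, 0.182, -0.001], [-0.0, -0.002, -1.0]]
contact_force: [0.1, 0.0, -0.2]
grip_width: 51.4
grip_force: 0.0
```

```bash
cat >> h.py <<'E'
def find(c):
    """brass discs on mat seen by wrist: list of (xy centre, loop angle)"""
    im=cv2.cvtColor(np.asarray(c["pixels"]),cv2.COLOR_RGB2HSV).astype(int)
    k=np.ones((3,3),np.uint8)
    m=((im[...,1]>105)&(im[...,0]>12)&(im[...,0]<35)).astype(np.uint8)
    n,l,s,ce=cv2.connectedComponentsWithStats(m); out=[]
    for i in range(1,n):
        if not 120<s[i,4]<3000 or max(s[i,2:4])>70: continue
        P=np.argwhere(l==i)[:,::-1]; Wd=np.array([ww(c,u,v,15)[:2] for u,v in P])
        sz=2*np.sqrt(np.prod(np.linalg.eigvalsh(np.cov(Wd.T)))**.5)*2
        o=cv2.morphologyEx((l==i).astype(np.uint8),cv2.MORPH_OPEN,cv2.getStructuringElement(2,(11,11)))
        Q=np.argwhere(o)[:,::-1]
        if len(Q)<50: continue
        C=np.array([ww(c,u,v,15)[:2] for u,v in Q]).mean(0)
        r=np.linalg.norm(Wd-C,axis=1); d=(Wd[r>16.5]-C).mean(0) if (r>16.5).any() else np.zeros(2)
        out.append((C,np.degrees(np.arctan2(d[1],d[0])))); print("disc",C.round(1),"loop %.0f"%out[-1][1],"dia %.1f"%sz,"px",ce[i].round(0))
    return out
E
python3 - <<'E'
from h import *
c=wrist("w3.png",None,(800,600)); find(c); go(543,302,130,92)
E
```

```text
disc [542.8 305.9] loop 92 dia 28.9 px [262. 172.]
disc [541.8 247.7] loop 156 dia 29.4 px [251. 222.]
disc [469.8 217.5] loop 62 dia 23.4 px [187. 235.]
disc [596.8 200.8] loop -139 dia 29.7 px [290. 266.]
from [541.1 303.1 191.9] ang 100.0 delta cm [-0.14  0.18  6.19] turn 8.0
```

View pics/w3.png

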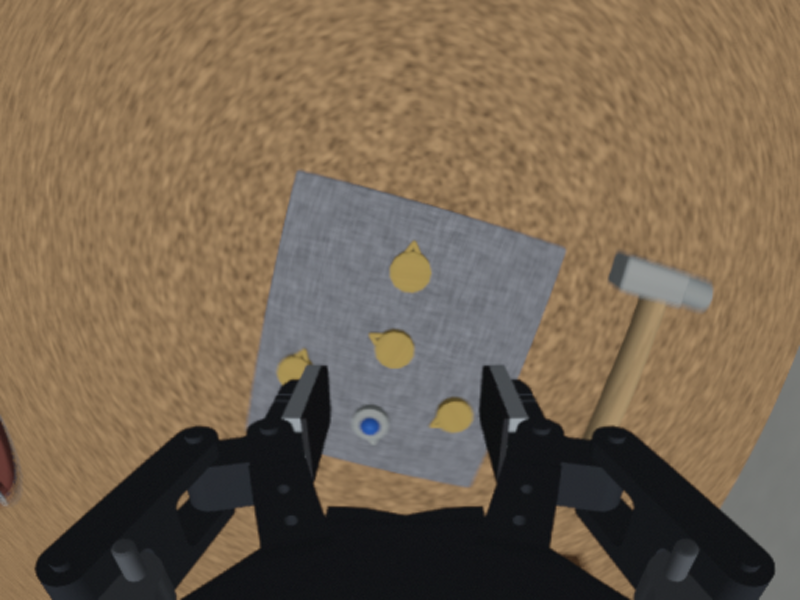

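The wrist view shows four brass discs at (410,271), (394,349), (295,371) and (455,416), with the stone charm at (370,423). I'll lower over casting 1 and re-measure.

Request:
step_arm(increments=[0.05, 0.18, 2, 7, 0.6, 0, 0, 3, 1, 0.6, 0, 0, 3, 0, 0.6, 0, 0, 1, 0, 0.6, 0, 0, 0, 0, 0.6, 0, 0, 0, 0, 0.6])

```text
time_s: 10.08
tcp_pos: [543.1, 304.0, 103.4]
orientation: [[-0.051, 0.999, -0.001], [0.999, 0.051, -0.0], [-0.0, -0.001, -1.0]]
contact_force: [0.1, -0.2, 1.2]
grip_width: 51.6
grip_force: 0.0
```

```bash
python3 - <<'E'
from h import *
c=wrist(); find(c); go(543,304,20,92)
E
```

```text
disc [498.7 450. ] loop 5 dia 26.6 px [215.   9.]
disc [543.3 306.6] loop 94 dia 29.4 px [261. 198.]
disc [543.  248.5] loop 158 dia 30.6 px [256. 263.]
disc [593.7 201.9] loop -41 dia 25.5 px [308. 307.]
from [544.  304.3 104.8] ang 92.9 delta cm [-0.03 -0.11  8.48] turn 0.9
```

Request:
step_arm(increments=[0.08, -0.11, 2.5, 0, 0.6, 0, 0, 2.5, 0, 0.6, 0, 0, 2, 0, 0.6, 0, 0, 1.1, 0, 0.6, 0, 0, 0.63, 0, 0.6, 0, 0, 0, 0, 0.6, 0, 0, 0, 0, 0.6])

```text
time_s: 10.72
tcp_pos: [543.2, 305.2, 17.6]
orientation: [[-0.05, 0.999, 0.002], [0.999, 0.05, 0.001], [0.001, 0.002, -1.0]]
contact_force: [1.0, -0.8, 0.3]
grip_width: 51.2
grip_force: 0.0
```

Request:
step_arm(increments=[0, 0, 0, 0, 0, 0, 0, 0, 0, 0, 0, 0, 0, 0, 0, 0, 0, 0, 0, 0, 0, 0, 0, 0, 0])

```text
time_s: 11.13
tcp_pos: [543.4, 305.2, 18.1]
orientation: [[-0.05, 0.999, 0.003], [0.999, 0.05, 0.001], [0.001, 0.003, -1.0]]
contact_force: [-1.0, -1.0, 7.6]
grip_width: 25.3
grip_force: 58.5
```

Request:
step_arm(increments=[0, 0, -1.5, 0, 0, 0, 0, -3, 0, 0, 0, 0, -3.5, 0, 0, 0, 0, -3.5, 0, 0, 0, 0, -3.5, 0, 0, 0, 0, 0, 0, 0])

```text
time_s: 11.63
tcp_pos: [545.7, 306.0, 175.4]
orientation: [[-0.05, 0.999, 0.011], [0.999, 0.05, 0.004], [0.003, 0.012, -1.0]]
contact_force: [1.1, 0.5, 0.2]
grip_width: 25.2
grip_force: 59.2
```

```bash
python3 - <<'E'
from h import *
s=ctrl.read_state();print(s["grip_width"],s["grip_force"])
c=wrist("w4.png",(150,130,390,310),(600,450)); find(c); go(522.3,-211,168,92)
E
```

```text
25.21586789433613 59.21689001843333
disc [549.9 226.6] loop 127 dia 66.4 px [258. 249.]
disc [474.4 214.4] loop 75 dia 29.8 px [191. 255.]
from [544.9 305.7 171.8] ang 92.9 delta cm [-51.5   -4.84   0.22] turn 0.9
```

View pics/w4.png

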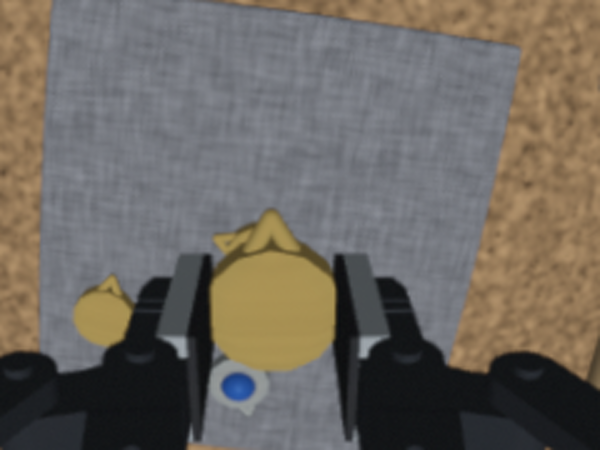

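Casting 1 is held between the pads, its disc centred at about (272,308). Next it goes to the pot.

Request:
step_arm(increments=[-2.6, -0.25, 0, 0, 0, -2.6, -0.25, 0, 0, 0, -2.6, -0.25, 0, 0, 0, -2.6, -0.25, 0, 0, 0, -2.6, -0.25, 0, 0, 0, -2.6, -0.25, 0, 0, 0, -2.6, -0.25, 0, 0, 0, -2.6, -0.25, 0, 0, 0, -2.6, -0.25, 0, 0, 0, -2.6, -0.25, 0, 0, 0])

```text
time_s: 12.52
tcp_pos: [529.8, 42.8, 165.5]
orientation: [[-0.05, 0.999, -0.0], [0.999, 0.05, 0.0], [0.0, -0.0, -1.0]]
contact_force: [0.4, 0.1, -0.5]
grip_width: 25.4
grip_force: 59.2
```

Request:
step_arm(increments=[-2.6, -0.25, 0, 0, 0, -2.6, -0.25, 0, 0, 0, -2.6, -0.25, 0, 0, 0, -2.6, -0.25, 0, 0, 0, -2.6, -0.25, 0, 0, 0, -2.6, -0.25, 0, 0, 0, -2.6, -0.25, 0, 0, 0, -2.5, -0.25, 0, 0, 0, -2.5, -0.25, 0, 0, 0, -2.1, 0, 0, 0, 0, 0, 0, 0, 0, 0, 0, 0, 0, 0, 0])

```text
time_s: 13.52
tcp_pos: [520.0, -210.5, 165.3]
orientation: [[-0.048, 0.999, -0.001], [0.999, 0.048, 0.001], [0.001, -0.001, -1.0]]
contact_force: [-0.3, 0.2, -0.4]
grip_width: 25.4
grip_force: 59.2
```

```bash
python3 - <<'E'
from h import *
import pickle
s=ctrl.read_state();print(s["grip_width"],s["grip_force"])
c=wrist("w5.png",None,(800,600));pickle.dump(c,open("w5.pkl","wb")); go(522.3,-211,100,92)
E
```

```text
25.428360199146923 59.220217522233725
from [ 520.1 -209.6  165.5] ang 92.8 delta cm [-0.15  0.21  6.55] turn 0.8
```

View pics/w5.png

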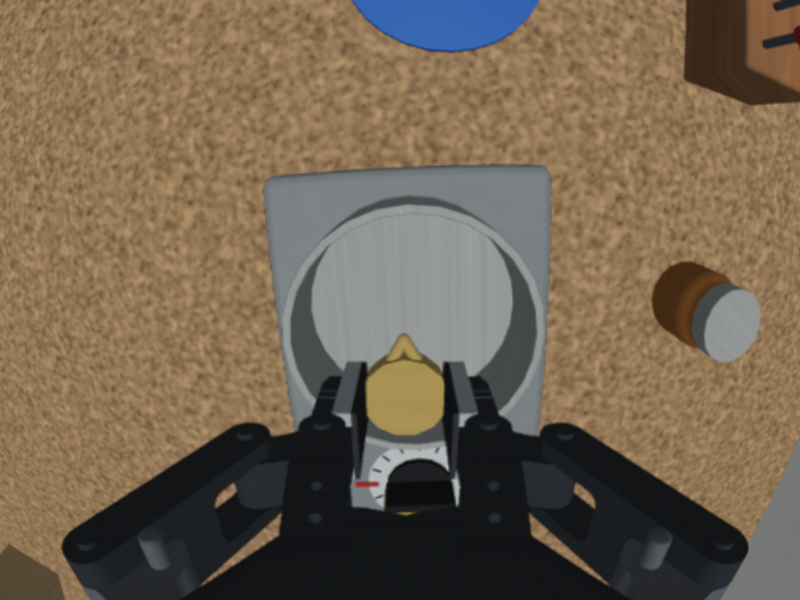

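The pot rim spans x 283–547 with its near-top edge at y 205. The casting is over the pot, so I'll lower and release.

Request:
step_arm(increments=[1.6, 0.21, 0, 0, 0, 0, 0, 3, 0, 0, 0, 0, 3, 0, 0, 0, 0, 2, 0, 0, 0, 0, 1.1, 0, 0, 0, 0, 0, 0, 0, 0, 0, 0, 0, 0.5, 0, 0, 0, 0, 0.5, 0, 0, 0, 0, 0.5, 0, 0, -2, 0, 0.5, 0, 0, -3.5, 0, 0.5, 0, 0, -3.5, 0, 0.5])

```text
time_s: 14.57
tcp_pos: [521.3, -193.5, 166.4]
orientation: [[-0.05, 0.999, -0.001], [0.999, 0.05, 0.001], [0.001, -0.001, -1.0]]
contact_force: [1.0, -0.5, 0.9]
grip_width: 42.7
grip_force: 0.0
```

```bash
python3 - <<'E'
from h import *
import pickle
from scipy.optimize import least_squares
c=pickle.load(open("w5.pkl","rb")); W=lambda u,v,z: ww(c,u/1.5625,v/1.5625,z)[:2]
P=np.array([W(*q,105) for q in[(283,335),(547,335),(411,205),(330,233),(495,233)]])
r=least_squares(lambda p:np.linalg.norm(P-p,axis=1)-60,[522,-211]); print("pot",r.x,r.fun.round(1))
c=wrist("w6.png",None,(640,480))
go(543,245,165,157)
E
```

```text
pot [ 523.69454508 -213.05883419] [-0.3  0.5  0.2  0.5 -0.8]
from [ 524.2 -195.4  175.1] ang 92.9 delta cm [43.9   4.06  0.79] turn -64.1
```

View pics/w6.png

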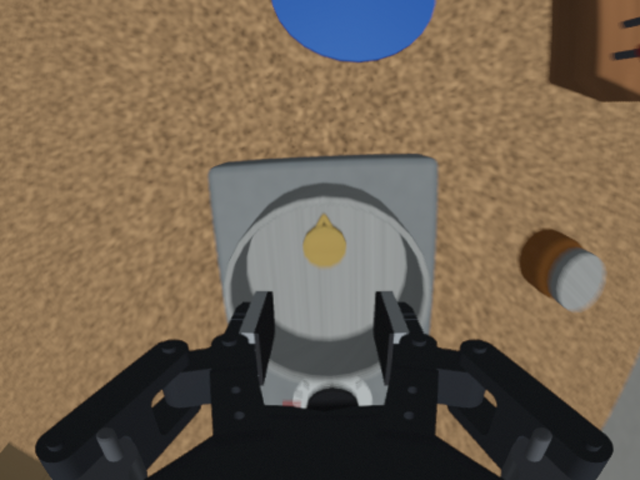

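Casting 1 lies in the pot at (325,243). Next is casting 2.

Request:
step_arm(increments=[3.66, 0.34, 0, 0, 0.6, 3.66, 0.34, 0, 0, 0.6, 3.66, 0.34, 0, 0, 0.6, 3.66, 0.34, 0, 0, 0.6, 3.66, 0.34, 0, 0, 0.6, 3.66, 0.34, 0, 0, 0.6, 3.66, 0.34, 0, 0, 0.6, 3.66, 0.34, 0, 0, 0.6, 3.66, 0.34, 0, 0, 0.6, 3.66, 0.34, 0, 0, 0.6, 3.66, 0.34, 0, 0, 0.6, 3.66, 0.34, 0, 0, 0.6])

```text
time_s: 15.62
tcp_pos: [541.0, 249.0, 166.4]
orientation: [[-0.05, 0.999, 0.002], [0.999, 0.05, 0.001], [0.0, 0.003, -1.0]]
contact_force: [0.3, -1.4, -0.5]
grip_width: 51.4
grip_force: 0.0
```

Request:
step_arm(increments=[0, 0, 0, -7, 0.6, 0, 0, 0, -7, 0.6, 0, 0, 0, -7, 0.6, 0, 0, 0, -7, 0.6, 0, 0, 0, -7, 0.6, 0, 0, 1, -7, 0.6, 0, 0, 1.5, -7, 0.6, 0, 0, 1.5, -7, 0.6, 0, 0, 1.5, -7, 0.6, 0, 0, 1.5, -1, 0.6, 0, 0, 0, 0, 0.6, 0, 0, 0, 0, 0.6])

```text
time_s: 16.62
tcp_pos: [540.6, 246.8, 95.4]
orientation: [[-0.919, 0.394, -0.0], [0.394, 0.919, 0.0], [0.0, -0.0, -1.0]]
contact_force: [0.2, -0.5, 1.0]
grip_width: 51.5
grip_force: 0.0
```

```bash
python3 - <<'E'
from h import *
c=wrist(); find(c); go(543,246,17.5,157)
E
```

```text
disc [473.7 212.9] loop 78 dia 29.5 px [180. 144.]
disc [541.4 246.3] loop 159 dia 29.5 px [258. 207.]
from [541.1 247.   96.3] ang 156.8 delta cm [-0.21 -0.03  7.88] turn -0.2
```

Request:
step_arm(increments=[-0.19, -0.08, 2.5, 0, 0.6, 0, 0, 2.5, 0, 0.6, 0, 0, 1.5, 0, 0.6, 0, 0, 1, 0, 0.6, 0, 0, 0.38, 0, 0.6, 0, 0, 0, 0, 0.6, 0, 0, 0, 0, 0, 0, 0, 0, 0, 0, 0, 0, 0, 0, 0, 0, 0, 0, 0, 0])

```text
time_s: 17.5
tcp_pos: [543.2, 245.7, 18.3]
orientation: [[-0.92, 0.393, 0.003], [0.393, 0.92, 0.001], [-0.002, 0.002, -1.0]]
contact_force: [-2.1, -1.0, 6.3]
grip_width: 25.1
grip_force: 58.6
```

Request:
step_arm(increments=[0, 0, 0, 0, 0, 0, 0, 0, 0, 0, 0, 0, -1.5, 0, 0, 0, 0, -3, 0, 0, 0, 0, -3.5, 0, 0, 0, 0, -3.5, 0, 0, 0, 0, -3.5, 0, 0, 0, 0, 0, 0, 0, 0, 0, 0, 0, 0])

```text
time_s: 18.25
tcp_pos: [544.0, 245.9, 170.0]
orientation: [[-0.92, 0.393, 0.006], [0.393, 0.92, 0.001], [-0.005, 0.004, -1.0]]
contact_force: [0.1, 0.0, -1.0]
grip_width: 24.9
grip_force: 59.1
```

```bash
python3 - <<'E'
from h import *
c=wrist(); find(c); go(523.3,-230,170,157)
E
```

```text
disc [473.1 212.6] loop 78 dia 28.9 px [198. 129.]
from [542.8 245.6 167.7] ang 156.9 delta cm [-16.9  -44.5   -0.27] turn -0.1
```

Request:
step_arm(increments=[-1.38, -3.3, 0, 0, 0, -1.38, -3.3, 0, 0, 0, -1.38, -3.3, 0, 0, 0, -1.38, -3.3, 0, 0, 0, -1.38, -3.3, 0, 0, 0, -1.38, -3.3, 0, 0, 0, -1.38, -3.3, 0, 0, 0, -1.38, -3.3, 0, 0, 0, -1.38, -3.3, 0, 0, 0, -1.38, -3.3, 0, 0, 0, -1.38, -3.3, 0, 0, 0, -1.38, -3.3, 0, 0, 0])

```text
time_s: 19.3
tcp_pos: [537.7, -185.2, 164.7]
orientation: [[-0.92, 0.393, -0.002], [0.393, 0.92, 0.001], [0.002, 0.0, -1.0]]
contact_force: [0.6, -0.7, -0.3]
grip_width: 25.3
grip_force: 59.2
```

Request:
step_arm(increments=[-1.38, -3.3, 0, 0, 0, 0, 0, 0, 0, 0, 0, 0, 0, 0, 0, 0, 0, 0, 0, 0])

```text
time_s: 19.63
tcp_pos: [537.8, -219.1, 164.9]
orientation: [[-0.919, 0.393, -0.002], [0.393, 0.919, 0.002], [0.002, 0.001, -1.0]]
contact_force: [-0.1, 0.9, -0.4]
grip_width: 25.2
grip_force: 59.3
```

```bash
python3 - <<'E'
from h import *
go(539.5,-219.5,80,157); s=ctrl.read_state();print(s["grip_width"],s["grip_force"])
E
```

```text
from [ 537.8 -219.1  164.9] ang 156.8 delta cm [-0.19  0.02  8.49] turn -0.2
25.233107818153332 59.25914282910526
```

Request:
step_arm(increments=[-0.15, 0, 3, 0, 0, 0, 0, 3, 0, 0, 0, 0, 2.5, 0, 0, 0, 0, 0, 0, 0, 0, 0, 0, 0, 0.5, 0, 0, 0, 0, 0.5, 0, 0, 0, 0, 0.5, 0, 0, -2, 0, 0.5, 0, 0, -3.5, 0, 0.5, 0, 0, -3, 0, 0.5, 0, 0, 0, 0, 0.6, 0, 0, 0, 0, 0.6])

```text
time_s: 20.63
tcp_pos: [541.6, -221.3, 170.3]
orientation: [[-0.92, 0.393, 0.006], [0.393, 0.92, -0.004], [-0.007, -0.001, -1.0]]
contact_force: [0.6, 0.5, -0.7]
grip_width: 51.5
grip_force: 0.0
```

```bash
python3 - <<'E'
from h import *
go(599,198.5,165,216)
E
```

```text
from [ 541.6 -221.3  170.3] ang 156.9 delta cm [11.21 40.86  0.41] turn -59.1
```

Request:
step_arm(increments=[0.93, 3.4, 0, 0, 0.6, 0.93, 3.4, 0, 0, 0.6, 0.93, 3.4, 0, 0, 0.6, 0.93, 3.4, 0, 0, 0.6, 0.93, 3.4, 0, 0, 0.6, 0.93, 3.4, 0, 0, 0.6, 0.93, 3.4, 0, 0, 0.6, 0.93, 3.4, 0, 0, 0.6, 0.93, 3.4, 0, 0, 0.6, 0.93, 3.4, 0, 0, 0.6, 0.93, 3.4, 0, 0, 0.6, 0.93, 3.4, 0, 0, 0.6])

```text
time_s: 21.63
tcp_pos: [597.2, 200.8, 165.9]
orientation: [[-0.92, 0.393, -0.0], [0.393, 0.92, 0.0], [0.0, 0.0, -1.0]]
contact_force: [0.4, 0.5, 0.6]
grip_width: 51.3
grip_force: 0.0
```

Request:
step_arm(increments=[0, 0, 0, -7, 0.6, 0, 0, 0, -7, 0.6, 0, 0, 0, -7, 0.6, 0, 0, 0, -7, 0.6, 0, 0, 0, -7, 0.6, 0, 0, 1, -7, 0.6, 0, 0, 1.5, -7, 0.6, 0, 0, 1.5, -7, 0.6, 0, 0, 1.5, -3, 0.6, 0, 0, 1.5, 0, 0.6, 0, 0, 0, 0, 0.6, 0, 0, 0, 0, 0.6])

```text
time_s: 22.63
tcp_pos: [596.6, 198.8, 95.4]
orientation: [[-0.811, -0.586, -0.002], [-0.586, 0.811, -0.0], [0.002, 0.001, -1.0]]
contact_force: [0.4, 0.2, 0.5]
grip_width: 50.9
grip_force: 0.0
```

```bash
python3 - <<'E'
from h import *
c=wrist(); find(c); go(599,198,17.5,216)
E
```

```text
disc [474.7 209.7] loop 77 dia 29.9 px [367.  85.]
from [597.4 198.9  96.6] ang -144.2 delta cm [-0.08 -0.17  7.91] turn -0.2
```

```bash
python3 - <<'E'
from h import *
import pickle
c=wrist("w7.png",None,(640,480));pickle.dump(c,open("w7.pkl","wb")); print(wpx(c,[599,198,15])*1.25)
E
```

```text
[318.41423998 256.51218323]
```

View pics/w7.png

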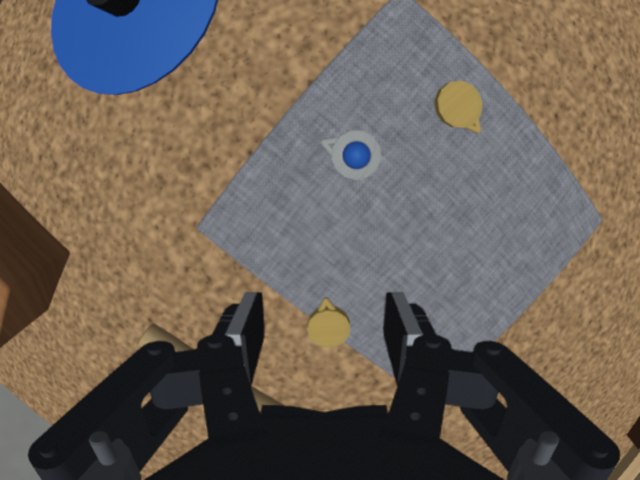

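Casting 3 has been knocked aside. It now sits at (329,326) on the mat's edge with its loop at (326,302). The hammer handle runs close behind it, from (150,325) to (275,400). I'll recompute its position.

```bash
python3 - <<'E'
from h import *
import pickle
c=pickle.load(open("w7.pkl","rb")); W=lambda u,v,z: ww(c,u/1.25,v/1.25,z)[:2].round(1)
for z in(10,15): print(W(329,326,z),W(326,302,z-5))
print("handle",W(155,325,8),W(265,393,8), "mat edge",W(290,293,6),W(370,352,6))
A=W(329,326,14);L=W(326,302,10);print(A,np.degrees(np.arctan2(*(L-A)[::-1])))
t=cam("top");save(t,"top1.png",(140,140,200,220),(450,600))
hsv=cv2.cvtColor(np.asarray(t["pixels"]),cv2.COLOR_RGB2HSV);print(px(t,[*A,14])); go(*A,96,216)
E
```

```text
[636.8 233.7] [625.2 222.8]
[634.4 231.9] [623.2 221.4]
handle [715.5 133.6] [715.7 231. ] mat edge [633.4 199.5] [639.3 272.1]
[634.9 232.3] -137.0273227005
[[150.44892564 182.50516562]]
from [598.1 199.   97.6] ang -144.2 delta cm [-4.93  0.55  0.16] turn -0.2
```

Request:
step_arm(increments=[-2.5, 0.28, 0, -7, 0.6, -2.45, 0.28, 0, 0, 0.6, 0, 0, 2, 0, 0.6, 0, 0, 0, 0, 0.6, 0, 0, 0, 0, 0.6])

```text
time_s: 23.2
tcp_pos: [631.4, 234.4, 75.8]
orientation: [[-0.733, -0.68, -0.002], [-0.68, 0.733, -0.0], [0.002, 0.001, -1.0]]
contact_force: [0.1, -0.9, -0.1]
grip_width: 51.1
grip_force: 0.0
```

```bash
python3 - <<'E'
from h import *
import pickle
c=wrist("w8.png",(178,150,338,270),(800,600));pickle.dump(c,open("w8.pkl","wb")); go(634.5,232,17.5,223)
E
```

```text
from [631.8 234.3  76.7] ang -137.2 delta cm [-0.05 -0.35  5.92] turn -0.2
```

View pics/w8.png

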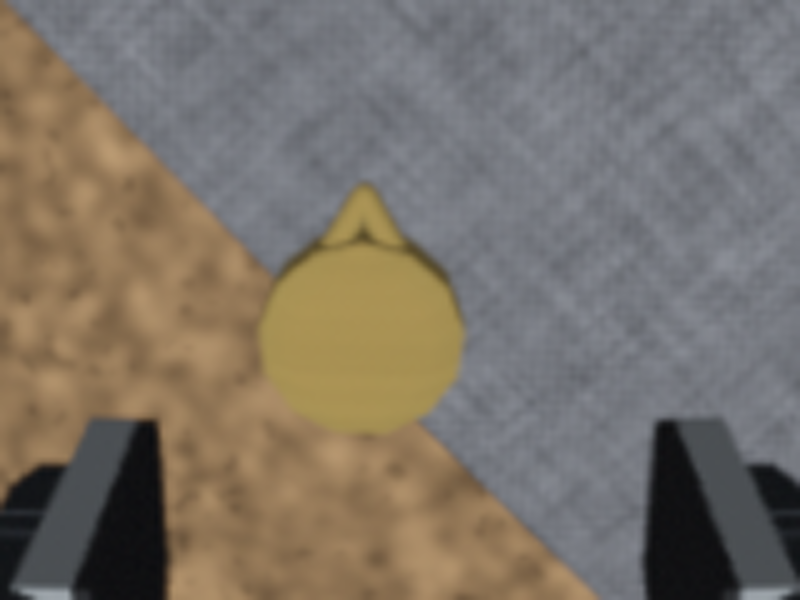

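Casting 3 lies flat on the mat's edge, its disc centred at (363,338) and its loop straight up. It is a few mm to the -y side of the jaw midline.

```bash
python3 - <<'E'
from h import *
import pickle
c=pickle.load(open("w8.pkl","rb")); A=ww(c,250.6,217.6,15); print(A, ww(c,178+365/5,150+195/5,11)); go(*A[:2],17.5,223)
A[:2]-=2*np.array([-.733,-.68]); go(*A[:2],17.5,223)
E
```

```text
[636.1912756  233.10880091  15.        ] [621.62191161 220.05453371  11.        ]
from [631.8 234.3  76.7] ang -137.2 delta cm [-0.25 -0.39  5.92] turn -0.2
from [631.8 234.3  76.7] ang -137.2 delta cm [-0.45 -0.39  5.92] turn -0.2
```

Request:
step_arm(increments=[-0.35, -0.39, 2, 0, 0.6, 0, 0, 2, 0, 0.6, 0, 0, 1.4, 0, 0.6, 0, 0, 0.5, 0, 0.6, 0, 0, 0, 0, 0.6, 0, 0, 0, 0, 0.6, 0, 0, 0, 0, 0, 0, 0, 0, 0, 0, 0, 0, 0, 0, 0, 0, 0, 0, 0, 0, 0, 0, 0, 0, 0, 0, 0, 0, 0, 0])

```text
time_s: 24.25
tcp_pos: [638.3, 234.2, 19.2]
orientation: [[-0.733, -0.68, 0.002], [-0.68, 0.733, 0.0], [-0.002, -0.001, -1.0]]
contact_force: [-1.9, -0.8, 6.0]
grip_width: 25.4
grip_force: 58.6
```

Request:
step_arm(increments=[0, 0, -1.5, 0, 0, 0, 0, -3, 0, 0, 0, 0, -3.5, 0, 0, 0, 0, -3.5, 0, 0, 0, 0, -3.5, 0, 0, 0, 0, 0, 0, 0, 0, 0, 0, 0, 0])

```text
time_s: 24.83
tcp_pos: [639.2, 234.4, 171.1]
orientation: [[-0.733, -0.68, 0.006], [-0.68, 0.733, 0.001], [-0.005, -0.003, -1.0]]
contact_force: [-0.6, 0.4, -1.9]
grip_width: 25.0
grip_force: 59.1
```

```bash
python3 - <<'E'
from h import *
go(509,-226,170,223)
E
```

```text
from [639.2 234.4 171.1] ang -137.1 delta cm [ 4.086e+01 -2.489e+01 -1.000e-02] turn -0.1
```

Request:
step_arm(increments=[3.15, -1.9, 0, 0, 0, 3.15, -1.9, 0, 0, 0, 3.15, -1.9, 0, 0, 0, 3.15, -1.9, 0, 0, 0, 3.15, -1.9, 0, 0, 0, 3.15, -1.9, 0, 0, 0, 3.15, -1.9, 0, 0, 0, 3.15, -1.9, 0, 0, 0, 3.15, -1.9, 0, 0, 0, 3.15, -1.9, 0, 0, 0, 3.15, -1.9, 0, 0, 0, 3.15, -1.9, 0, 0, 0])

```text
time_s: 25.83
tcp_pos: [514.1, -191.5, 166.1]
orientation: [[-0.733, -0.68, -0.001], [-0.68, 0.733, 0.001], [0.0, 0.001, -1.0]]
contact_force: [0.8, 0.5, -0.5]
grip_width: 25.1
grip_force: 59.1
```

Request:
step_arm(increments=[3.15, -1.9, 0, 0, 0, 0, 0, 0, 0, 0, 0, 0, 0, 0, 0, 0, 0, 0, 0, 0])

```text
time_s: 26.17
tcp_pos: [504.8, -225.2, 166.3]
orientation: [[-0.733, -0.68, -0.001], [-0.68, 0.733, 0.001], [-0.0, 0.002, -1.0]]
contact_force: [0.2, -0.3, -1.2]
grip_width: 25.3
grip_force: 59.1
```

```bash
python3 - <<'E'
from h import *
go(507,-225,80,223); s=ctrl.read_state();print(s["grip_width"],s["grip_force"])
E
```

```text
from [ 504.8 -225.2  166.3] ang -137.2 delta cm [-0.18 -0.15  8.63] turn -0.2
25.27698203468227 59.11628206260502
```

Request:
step_arm(increments=[-0.18, -0.15, 3, 0, 0, 0, 0, 3, 0, 0, 0, 0, 2.6, 0, 0, 0, 0, 0, 0, 0, 0, 0, 0, 0, 0.5, 0, 0, 0, 0, 0.5, 0, 0, 0, 0, 0.5, 0, 0, -2, 0, 0.5, 0, 0, -3.5, 0, 0.5, 0, 0, -3, 0, 0.5, 0, 0, 0, 0, 0.6, 0, 0, 0, 0, 0.6])

```text
time_s: 27.17
tcp_pos: [509.4, -226.7, 170.2]
orientation: [[-0.733, -0.68, 0.005], [-0.68, 0.733, -0.004], [-0.001, -0.007, -1.0]]
contact_force: [-0.2, -0.2, -0.7]
grip_width: 51.0
grip_force: 0.0
```

```bash
python3 - <<'E'
from h import *
go(474,209.5,165,259)
E
```

```text
from [ 509.4 -226.7  170.2] ang -137.1 delta cm [-27.08  34.38   0.33] turn -36.1
```

Request:
step_arm(increments=[-2.26, 2.86, 0, 0, 0.6, -2.26, 2.86, 0, 0, 0.6, -2.26, 2.86, 0, 0, 0.6, -2.26, 2.86, 0, 0, 0.6, -2.26, 2.86, 0, 0, 0.6, -2.26, 2.86, 0, 0, 0.6, -2.26, 2.86, 0, 0, 0.6, -2.26, 2.86, 0, 0, 0.6, -2.26, 2.86, 0, 0, 0.6, -2.26, 2.86, 0, 0, 0.6, -2.26, 2.86, 0, 0, 0.6, -2.26, 2.86, 0, 0, 0.6])

```text
time_s: 28.17
tcp_pos: [472.3, 212.5, 166.1]
orientation: [[-0.733, -0.68, 0.0], [-0.68, 0.733, 0.0], [-0.0, -0.0, -1.0]]
contact_force: [0.8, -0.5, 0.7]
grip_width: 51.6
grip_force: 0.0
```

Request:
step_arm(increments=[0, 0, 0, -7, 0.6, 0, 0, 1.5, -7, 0.6, 0, 0, 1.5, -7, 0.6, 0, 0, 1.5, -7, 0.6, 0, 0, 1.5, -7, 0.6, 0, 0, 1, -1, 0.6, 0, 0, 0, 0, 0.6, 0, 0, 0, 0, 0.6])

```text
time_s: 28.83
tcp_pos: [472.6, 210.5, 96.0]
orientation: [[-0.197, -0.98, -0.001], [-0.98, 0.197, -0.0], [0.0, 0.001, -1.0]]
contact_force: [-0.2, -0.4, 0.6]
grip_width: 51.3
grip_force: 0.0
```

```bash
python3 - <<'E'
from h import *
c=wrist(); find(c); go(474,209.5,17.5,259)
E
```

```text
disc [473.3 209.8] loop 78 dia 29.3 px [256. 203.]
from [473.1 210.6  96.7] ang -101.3 delta cm [ 0.09 -0.11  7.92] turn -0.3
```

Request:
step_arm(increments=[0.02, -0.07, 2.5, 0, 0.6, 0, 0, 2.5, 0, 0.6, 0, 0, 1.5, 0, 0.6, 0, 0, 1, 0, 0.6, 0, 0, 0.42, 0, 0.6, 0, 0, 0, 0, 0.6, 0, 0, 0, 0, 0.6, 0, 0, 0, 0, 0, 0, 0, 0, 0, 0, 0, 0, 0, 0, 0, 0, 0, 0, 0, 0, 0, 0, 0, 0, 0])

```text
time_s: 29.88
tcp_pos: [474.5, 210.4, 18.7]
orientation: [[-0.193, -0.981, 0.002], [-0.981, 0.193, 0.0], [-0.001, -0.002, -1.0]]
contact_force: [-2.2, -0.4, 6.6]
grip_width: 25.5
grip_force: 58.5
```

Request:
step_arm(increments=[0, 0, -1.5, 0, 0, 0, 0, -3, 0, 0, 0, 0, -3.5, 0, 0, 0, 0, -3.5, 0, 0, 0, 0, -3.5, 0, 0, 0, 0, 0, 0, 0, 0, 0, 0, 0, 0])

```text
time_s: 30.47
tcp_pos: [475.2, 210.6, 169.9]
orientation: [[-0.193, -0.981, 0.005], [-0.981, 0.193, 0.001], [-0.002, -0.005, -1.0]]
contact_force: [0.9, 0.7, -1.5]
grip_width: 25.3
grip_force: 59.1
```

```bash
python3 - <<'E'
from h import *
go(523,-212,170,259)
E
```

```text
from [475.2 210.6 169.9] ang -101.1 delta cm [ 4.054e+01 -1.285e+01 -2.000e-02] turn -0.1
```

Request:
step_arm(increments=[3.38, -1.07, 0, 0, 0, 3.38, -1.07, 0, 0, 0, 3.38, -1.07, 0, 0, 0, 3.38, -1.07, 0, 0, 0, 3.38, -1.07, 0, 0, 0, 3.38, -1.07, 0, 0, 0, 3.38, -1.07, 0, 0, 0, 3.38, -1.07, 0, 0, 0, 3.38, -1.07, 0, 0, 0, 3.38, -1.07, 0, 0, 0, 3.38, -1.07, 0, 0, 0, 3.38, -1.07, 0, 0, 0])

```text
time_s: 31.47
tcp_pos: [520.5, -214.0, 165.5]
orientation: [[-0.193, -0.981, -0.001], [-0.981, 0.193, 0.001], [-0.001, 0.002, -1.0]]
contact_force: [0.4, 0.5, 0.1]
grip_width: 25.3
grip_force: 59.2
```

Request:
step_arm(increments=[0, 0, 0, 0, 0, 0, 0, 0, 0, 0, 0, 0, 3, 0, 0, 0, 0, 3, 0, 0, 0, 0, 1.7, 0, 0, 0, 0, 0, 0, 0, 0, 0, 0, 0, 0.5, 0, 0, 0, 0, 0.5, 0, 0, 0, 0, 0.5, 0, 0, -2, 0, 0.5, 0, 0, -3.5, 0, 0.5, 0, 0, -3.5, 0, 0.5])

```text
time_s: 32.47
tcp_pos: [520.9, -212.1, 181.6]
orientation: [[-0.193, -0.981, -0.0], [-0.981, 0.193, 0.0], [-0.0, 0.0, -1.0]]
contact_force: [1.2, 0.1, 0.5]
grip_width: 42.4
grip_force: 0.0
```

```bash
python3 - <<'E'
from h import *
import pickle
t=cam("top"); pickle.dump(t,open("top2.pkl","wb"))
save(t,"top2.png",(95,165,400,275),(800,288))
hsv=cv2.cvtColor(np.asarray(t["pixels"]),cv2.COLOR_RGB2HSV)
m=((hsv[...,0]>100)&(hsv[...,0]<130)&(hsv[...,1]>150)&(hsv[...,2]>80)).astype(np.uint8)
n,l,s,ce=cv2.connectedComponentsWithStats(m)
for i in range(1,n):
    if s[i,4]>10: print(s[i],w(t,s[i,0]+s[i,2]/2-.5,s[i,1]+s[i,3]/2-.5,15))
go(534,-1,170,259)
E
```

```text
[ 215  199   47   48 1696] [534.76940888  -1.65258869  15.        ]
[167 218   5   5  21] [537.23158537 179.42618868  15.        ]
from [ 523.6 -214.   190.4] ang -101.1 delta cm [-21.11   3.11   1.92] turn -0.1
```

View pics/top2.png

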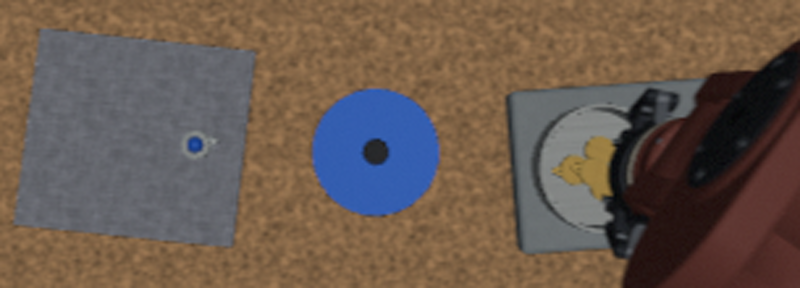

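All four castings are in the pot at about (590,165). The stone charm is on the mat at (195,145), and the cover is at (376,152) and has not moved. Next is the cover.

Request:
step_arm(increments=[-3.02, 0.44, 0, 0, 0.6, -3.02, 0.44, 0, 0, 0.6, -3.02, 0.44, 0, 0, 0.6, -3.02, 0.44, 0, 0, 0.6, -3.02, 0.44, 0, 0, 0.6, -3.02, 0.44, 1, 0, 0.6, -3, 0.44, 3, 0, 0.6, 0, 0, 2, 0, 0.6, 0, 0, 0, 0, 0.6, 0, 0, 0, 0, 0.6])

```text
time_s: 33.35
tcp_pos: [531.6, 0.1, 121.2]
orientation: [[-0.192, -0.981, -0.0], [-0.981, 0.192, -0.0], [0.0, 0.0, -1.0]]
contact_force: [-0.2, -0.7, 0.1]
grip_width: 51.5
grip_force: 0.0
```

```bash
python3 - <<'E'
from h import *
import pickle
from scipy.optimize import least_squares
c=wrist();pickle.dump(c,open("w9.pkl","wb"))
hsv=cv2.cvtColor(np.asarray(c["pixels"]),cv2.COLOR_RGB2HSV)
m=((hsv[...,0]>100)&(hsv[...,0]<130)&(hsv[...,1]>130)&(hsv[...,2]>60)).astype(np.uint8)
n,l,s,ce=cv2.connectedComponentsWithStats(m); i=1+np.argmax(s[1:,4]); print(s[i])
cn=max(cv2.findContours((l==i).astype(np.uint8),0,1)[0],key=len)[:,0]
P=np.array([ww(c,u,v,14)[:2] for u,v in cn])
r=least_squares(lambda p:np.linalg.norm(P-p,axis=1)-64,[534,-1],loss="soft_l1"); print("cover",r.x,np.sort(np.abs(r.fun))[::len(P)//6].round(1))
go(*r.x,30,259)
E
```

```text
[  182   116   148   143 15523]
cover [533.19214841  -0.81797124] [0.  0.7 0.9 1.  1.2 1.4]
from [532.4  -0.6 122.3] ang -101.2 delta cm [ 0.01 -0.07  9.23] turn -0.2
```

Request:
step_arm(increments=[0, -0.1, 2.5, 0, 0.6, 0, 0, 2.5, 0, 0.6, 0, 0, 2.5, 0, 0.6, 0, 0, 1.2, 0, 0.6, 0, 0, 0.5, 0, 0.6, 0, 0, 0, 0, 0.6, 0, 0, 0, 0, 0, 0, 0, 0, 0, 0, 0, 0, 0, 0, 0, 0, 0, 0, 0, 0, 0, 0, 0, 0, 0, 0, 0, 0, 0, 0])

```text
time_s: 34.4
tcp_pos: [534.2, -0.7, 30.9]
orientation: [[-0.193, -0.981, 0.003], [-0.981, 0.193, -0.001], [0.0, -0.003, -1.0]]
contact_force: [-0.4, -0.9, 6.9]
grip_width: 24.0
grip_force: 59.1
```

Request:
step_arm(increments=[0, 0, -1, 0, 0, 0, 0, -2, 0, 0, 0, 0, -3, 0, 0, 0, 0, -3, 0, 0, 0, 0, -3, 0, 0, 0, 0, -3, 0, 0, 0, 0, 0, 0, 0, 0, 0, 0, 0, 0, 0, 0, 0, 0, 0])

```text
time_s: 35.15
tcp_pos: [532.6, -0.2, 178.7]
orientation: [[-0.193, -0.981, 0.0], [-0.981, 0.193, 0.0], [-0.0, -0.0, -1.0]]
contact_force: [-0.2, 0.1, -1.9]
grip_width: 24.1
grip_force: 59.1
```

```bash
python3 - <<'E'
from h import *
go(523.4,-212.4,180,259); s=ctrl.read_state();print(s["grip_width"],s["grip_force"],s["contact_force"],s["ft_torque"])
E
```

```text
from [ 5.326e+02 -2.000e-01  1.787e+02] ang -101.1 delta cm [21.   -3.2  -0.13] turn -0.1
24.067768195804394 59.11979377269745 [-0.15664008  0.11785351 -1.86595041] [ 0.01040733  0.00522977 -0.04729565]
```

Request:
step_arm(increments=[2.1, -0.323, 0, 0, 0, 2.1, -0.323, 0, 0, 0, 2.1, -0.323, 0, 0, 0, 2.1, -0.323, 0, 0, 0, 2.1, -0.323, 0, 0, 0, 2.1, -0.323, 0, 0, 0, 2.1, -0.323, 0, 0, 0, 2.1, -0.323, 0, 0, 0, 2.1, -0.323, 0, 0, 0, 2.1, -0.323, 0, 0, 0, 0, 0, 0, 0, 0, 0, 0, 0, 0, 0])

```text
time_s: 36.15
tcp_pos: [522.9, -212.8, 177.0]
orientation: [[-0.195, -0.981, -0.002], [-0.981, 0.195, 0.002], [-0.001, 0.003, -1.0]]
contact_force: [0.1, 1.3, -1.2]
grip_width: 23.9
grip_force: 59.1
```

```bash
python3 - <<'E'
from h import *
c=wrist("w10.png",None,(800,600))
go(523.8,-212.5,126.5,259); s=ctrl.read_state();print(s["grip_width"])
E
```

```text
from [ 523.1 -212.1  177.3] ang -101.2 delta cm [ 0.03 -0.09  5.08] turn -0.2
24.58918657185271
```

View pics/w10.png

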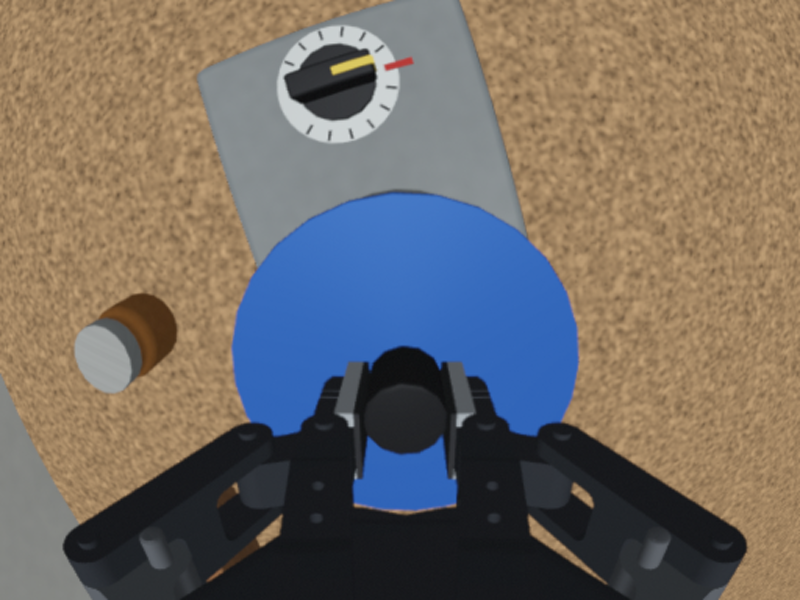

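The cover is held level over the pot and the dial still points at the red mark. I'll lower it.

Request:
step_arm(increments=[0.03, -0.08, 2, 0, 0, 0, 0, 1.2, 0, 0, 0, 0, 0.5, 0, 0, 0, 0, 0.4, 0, 0, 0, 0, 0.4, 0, 0, 0, 0, 0.3, 0, 0, 0, 0, 0.2, 0, 0, 0, 0, 0, 0, 0, 0, 0, 0, 0, 0])

```text
time_s: 36.95
tcp_pos: [524.7, -213.0, 129.0]
orientation: [[-0.193, -0.981, 0.0], [-0.981, 0.193, -0.0], [0.0, -0.0, -1.0]]
contact_force: [0.3, -0.0, -1.8]
grip_width: 24.3
grip_force: 59.2
```

Request:
step_arm(increments=[0, 0, 0.15, 0, 0, 0, 0, 0.1, 0, 0, 0, 0, 0.1, 0, 0, 0, 0, 0, 0, 0, 0, 0, 0, 0, 0])

```text
time_s: 37.37
tcp_pos: [524.7, -213.1, 125.9]
orientation: [[-0.193, -0.981, 0.001], [-0.981, 0.193, -0.0], [0.0, -0.001, -1.0]]
contact_force: [-2.8, 1.0, 6.1]
grip_width: 24.1
grip_force: 59.8
```

Contact came at the height expected for a seated cover. I'll release and retreat.

Request:
step_arm(increments=[0, 0, 0, 0, 0.5, 0, 0, 0, 0, 0.6, 0, 0, 0, 0, 0.6, 0, 0, 0, 0, 0.6, 0, 0, -1, 0, 0.6, 0, 0, -2.5, 0, 0.6, 0, 0, -3, 0, 0.6, 0, 0, -3, 0, 0.6, -3, 0, -1, 0, 0.6, -3, 0, 0, 0, 0.6, -3, 0, 0, 0, 0.6, -3, 0, 0, 0, 0.6])

```text
time_s: 38.37
tcp_pos: [548.1, -94.2, 231.5]
orientation: [[-0.194, -0.981, 0.001], [-0.981, 0.194, -0.0], [0.0, -0.001, -1.0]]
contact_force: [-0.2, -1.1, -0.8]
grip_width: 51.3
grip_force: 0.0
```

Request:
step_arm(increments=[-3, 0, 0, 0, 0.6, -3, 0, 0, 0, 0.6, -3, 0, 0, 0, 0.6, -3, 0, 0, 0, 0.6, -3, 0, 0, 0, 0.6, -3, 0, 0, 0, 0.6, -3, 0, 0, 0, 0.6, -3, 0, 0, 0, 0.6, -3, 0, 0, 0, 0.6, 0, 0, 0, 0, 0.6, 0, 0, 0, 0, 0.6, 0, 0, 0, 0, 0.6])

```text
time_s: 39.37
tcp_pos: [599.9, 169.4, 230.6]
orientation: [[-0.193, -0.981, 0.0], [-0.981, 0.193, -0.0], [0.0, -0.0, -1.0]]
contact_force: [0.4, -0.6, -0.3]
grip_width: 51.2
grip_force: 0.0
```

```bash
python3 - <<'E'
from h import *
t=cam("top");s=cam("scene")
A=cv2.cvtColor(np.asarray(t["pixels"])[180:270,280:400],cv2.COLOR_RGB2BGR)
B=cv2.cvtColor(np.asarray(s["pixels"])[180:330,90:290],cv2.COLOR_RGB2BGR)
cv2.imwrite("pics/fin.png",np.vstack([cv2.resize(A,(400,300),interpolation=2),cv2.resize(B,(400,300),interpolation=2)]))
from scipy.optimize import least_squares
for n,c in(("top",t),("scene",s)):
    hsv=cv2.cvtColor(np.asarray(c["pixels"]),cv2.COLOR_RGB2HSV)
    m=((hsv[...,0]>100)&(hsv[...,0]<130)&(hsv[...,1]>130)&(hsv[...,2]>60)).astype(np.uint8)
    k,l,st,ce=cv2.connectedComponentsWithStats(m); i=1+np.argmax(st[1:,4])
    cn=max(cv2.findContours((l==i).astype(np.uint8),0,1)[0],key=len)[:,0]
    P=np.array([w(c,u,v,109)[:2] for u,v in cn])
    r=least_squares(lambda p:np.linalg.norm(P-p[:2],axis=1)-p[2],[523,-212,64],loss="soft_l1");print(n,st[i],r.x)
print(ctrl.read_state()["tcp_pos"])
E
```

```text
top [ 299  203   53   53 2091] [ 524.68777609 -212.97169331   62.62466057]
scene [ 141  206   55   47 1894] [ 526.58159549 -214.03844642   62.63881437]
[599.94232315 168.69318488 230.54456029]
```

View pics/fin.png

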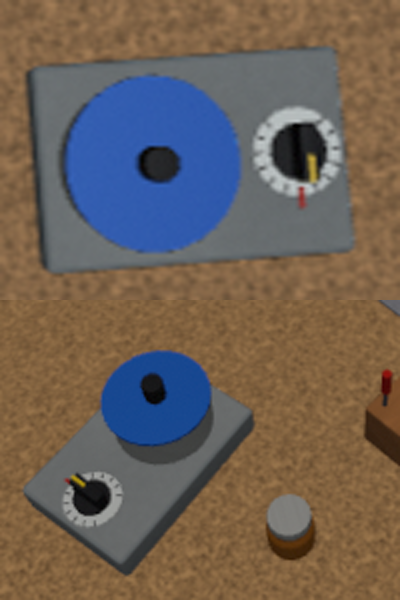

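The final view shows the cover seated level and centred on the pot, with the dial stripe parallel to the machine's x axis at the red mark. I'm handing in.

```bash
python3 -c "
from rig import ctrl
print(ctrl.hand_in())"
```

```text
the job is handed in; nothing more can be done
None
```

I handed the job in, and no pass or fail result came back: the dial is back at zero, all four castings are in the pot, the cover sits level on the rim, and the charm is still on the mat.

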